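# Load the pot mixer and switch it to fast

## Robot

A 6-joint arm with a two-finger parallel gripper is mounted at the origin on the work surface. World frame = base frame: x ahead of the robot, y to its left, z up, the work surface at z = 0. Lengths are in m, angles in rad, forces in N, time in s.
With the tool pointing down it reaches from about 0.35 to 0.975 m from the base axis. Payload 4.9 kg.
Tool frame: the origin (TCP) lies at the very end of the fingers, on their centre line; the grasp point (between the pads) lies ctrl.hold_point_z behind it (ctrl.hold_point_z is the distance from the TCP to the grasp point, in m); z points along the fingers, y is the line along which they close (so a half turn about z gives the same grasp; the last joint's range is limited). The gripper opens to 85 mm and grips with 20 to 120 N. Pads are 22 mm wide; open, the fingers measure 114 mm over their backs; the gripper's body (76 mm by 85 mm) begins 54 mm behind the grasp point. The pads swing forward as they close: fully open they stand 13 mm farther back than shut.
Start: joints at [1.117, 0.053, 1.613, -0, 1.476, -0.119], TCP at [0.205, 0.59, 0.231] pointing down, gripper open.
Joint ranges: [-3.01, 3.01], [-1.01, 2.22], [0.06, 2.58], [-1.02, 4.17], [0.09, 2.62], [-3.14, 3.14]. Speed limits (rad/s): [2.57, 2.57, 3.14, 3.14, 3.14, 3.14].

## Interface

Orientations are given as a rotation vector (axis times angle).
In Python, from station import ctrl gives the robot as it stands. The module is installed in compiled form; this text tells all that it offers.
- The arm moves only by the tool jog_arm, never from a script. Its argument "deltas" is a list of rows, each a list of 3 entries, a list of its own where there are three numbers: the closure, from -1 (fully open) to 1 (shut), then the shift along the world's x, y, z scaled (see below), then the turn, a rotation vector about the world's x, y, z scaled (see below). A call has 1 to 12 rows; each row is the pose to reach, as a shift and turn from the pose commanded when the call began, turning the shorter way round; what a row does not reach only later rows make up. The controller multiplies each number of a shift by 0.4 m and each number of a turn by 180 degrees. A row lasts 1/12 s, in which the tool goes at most 41.7 mm and 7.16 degrees, less where a joint would pass 70% of its speed; a pose out of reach is approached as far as the arm can. A call with a number of a shift or a turn outside -1 to 1 is refused whole. A call with a gripper value outside its range is refused whole. The fingers move at their own pace and stop on an object; "squeeze" is the grip in N (left out, the last holds). Time passes only in rows, so rows that repeat a pose let the fingers close. It gives the time, the measured TCP pose, the force, the opening and the grip force at its end, in the units of the state.
- ctrl.get_obs(): the state, without advancing time (a new reading comes with each control period).
- ctrl.get_image(name): name is "side" or "top"; returns the picture (400x640x3 uint8, red, green, blue); there is no depth.
- ctrl.get_calibration(name): a dict with "K" (3x3 intrinsics, pixels), "dist_coeffs" ([k1, k2, p1, p2, k3] as OpenCV has them; the pictures are not rectified), "extrinsics" (4x4, takes a point from world to camera coordinates). Camera axes: x right, y down, z forward; pixel columns grow to the right and rows downward; lengths in m; the calibration is good to about 2 mm. A picture is of the moment at which its call begins. get_calibration takes no time and is no camera call.
- ctrl.finish_job(): hands the job in; it is judged then, once.
The state is a dict: "t": time; "q": joint angles; "dq": joint speeds; "effort": joint torques, N m; "tool_pos": TCP position; "tool_rot": TCP orientation; "contact_force": force on the tool from outside, world axes, zero at the start; "wrist_torque": the same for the moment, N m; "opening": finger opening in m; "grip_force": force on a finger pad.
Only numpy, scipy, OpenCV 4.12 (cv2) and the standard library are available. Lean on these libraries where they do the work, as an engineer would, in place of code of your own. Each camera call takes 0.05 s, during which the arm holds its last target. There are 200 camera calls.

## Task

Of the three sample pots on the steel tray, take the one that fits the mixer's cup snugly (not the one too wide for it, nor the one that rattles) and lower it upright all the way to the bottom of the cup before letting go. Then, and only then, turn the mixer's black push-to-turn selector clockwise from off past slow until it stays in its last detent, fast, keeping it pushed in whenever it turns between detents; regrasp at slow if you need to. Leave the other two pots, the forceps, the loose cap and the amber bottle where they are.

Things in the scene. Friction and masses are not known exactly. Their poses are not given: they have to be found in the camera images.
- pot_a: Closed cylindrical sample pot, cream body with a white screw cap, 38 mm in diameter (cap 36 mm) and 66 mm tall (body 46, cap 20), the narrowest of three alike. Origin: centre of its underside, z up its axis. Stands on the tray.
- pot_b: Closed cylindrical sample pot, cream body with a white screw cap, 48 mm in diameter (cap 46 mm) and 66 mm tall (body 46, cap 20), the middle one of three alike. Origin: centre of its underside, z up its axis. Stands on the tray.
- pot_c: Closed cylindrical sample pot, cream body with a white screw cap, 58 mm in diameter (cap 56 mm) and 66 mm tall (body 46, cap 20), the widest of three alike. Origin: centre of its underside, z up its axis. Stands on the tray.
- tray: Fixed steel tray, 170 mm (x) by 300 mm (y), walls 14 mm high, floor about 3 mm thick; the pots stand on it in a row along its y axis. Origin: centre of its underside.
- mixer: Fixed white pot mixer, 234 mm deep (x from -104 to 130 mm), 200 mm wide (y). Its rear part is a flat deck 90 mm high; its front part (x < 0) is a grey console sloping at 30 degrees down towards its -x side (the robot). Origin: on the bench, under the line where slope and deck meet.
- cup_floor (a point): Centre of the inner floor of the mixer's round black cup on the deck (94 mm above the bench): inner diameter 53 mm, outer 61 mm, 16 mm deep, open at the top. Axes as the mixer's.
- selector_grip (a point): On the axis of the black bar-shaped selector on the sloping console, 35 mm out from its face (selector out). z: out of the face along the turning axis, leaning 30 degrees towards the mixer's -x. y: along the bar to its small nose and white line; turns with it. Bar 12 mm thick (x), 44 mm long (y), 14.5 to 40.5 mm off the face, on a disc 50 mm across, top 14.5 mm off the face.
- selector (a joint): Selector angle, rad, growing clockwise seen facing the console (about the point's -z). Spring detents: 0 off (dot; nose to mixer +y), 1.5 slow (one bar; nose up the slope), 3.0 fast (two bars; nose to mixer -y). Let go, it snaps to the nearest detent. About 0.12 N m to turn. Too far for one grasp of most wrists.
- selector_push (a joint): How far the selector is pushed in towards the console along its axis, m: 0 out, 0.006 fully in. A spring holds it out: about 3 N starts it, 7 N at the bottom. To be pushed at least half way (0.003) whenever it is turned between two detents.
- forceps: Steel forceps, 125 mm long, 16 mm wide and 7 mm high, lying on the tray. Origin: under its middle; lies along its y axis.
- cap: Loose white screw cap, 34 mm across, 14 mm high, lying on the tray. Origin: centre of its underside.
- reagent: Amber reagent bottle, 54 mm across, 110 mm tall, on the bench at the robot's right.
There are look-alikes about, which are no part of the job. Leave any blue look-alike of the pot_b alone.

How it is judged:
On the way:
1. the middle-sized pot stands at the bottom of the cup while the selector is still at off (horizontal distance between pot_b and cup_floor below 0.006 m and z of pot_b in the frame of cup_floor between -0.004 and 0.005 m and angle between pot_b's own z axis and vertical below 0.08 rad and value of joint selector below 0.35 rad), for 0.2 s.
At the end, for the whole second after the job is handed in: The 48 mm pot stands upright (within 0.08 rad) and at rest on the floor of the mixer's cup (within 6 mm sideways and 5 mm in height of the floor's centre), and the selector rests in its last detent, fast, at 3.0 +- 0.15 rad (horizontal distance between pot_b and cup_floor below 0.006 m and z of pot_b in the frame of cup_floor between -0.004 and 0.005 m and angle between pot_b's own z axis and vertical below 0.08 rad and linear speed of pot_b below 0.03 m/s and value of joint selector between 2.85 and 3.15 rad); the robot touches nothing.
It fails at once if the selector is turned between detents without being pushed in ((value of joint selector between 0.4 and 1.1 rad and value of joint selector_push below 0.0025 m) or (value of joint selector between 1.9 and 2.6 rad and value of joint selector_push below 0.0025 m)).
It fails at once if the selector is turned away from off while the fitting pot is not in the cup (value of joint selector above 0.6 rad and horizontal distance between pot_b and cup_floor above 0.01 m).
It fails at once if another pot is moved more than 30 mm or tipped (distance of any of pot_a, pot_c from where it was at the start of the episode above 0.03 m or angle between any of pot_a, pot_c's own z axis and vertical above 0.5 rad).
It fails at once if the forceps, the loose cap or the amber bottle is moved more than 40 mm (distance of any of forceps, cap, reagent from where it was at the start of the episode above 0.04 m).
It fails at once if the pot is let go over the mixer's cup before it stands on the cup's floor (horizontal distance between pot_b and cup_floor below 0.03 m and z of pot_b in the frame of cup_floor above 0.009 m and contact force between the fingers and pot_b below 0.05 N).
It also fails if it takes over 72 s, if anything falls off the work surface, if the arm or the gripper's body presses on something with over 40 N, if the wrist force passes 120 N, or if a joint passes its speed limit or range.

## Working session

There is one attempt and no reset: what is moved stays moved. The work goes in short steps, Python scripts to look and compute and a tool call to move; the robot and the scene stay as the last step left them, time stands still between calls to the robot, and variables do not carry over. Pictures are saved under pics/ and viewed, at most 10 in all, crops included, and the job is handed in when it is done.

Besides the shell and the picture viewer there is one more tool, called after ">>>" by a JSON object that holds its "op" and its "data". jog_arm: Moves the arm, as the interface text tells. Its arguments: {"type":"object","properties":{"deltas":{"type":"array","items":{"type":"array"}},"squeeze":{"type":"number"}},"required":["deltas"]}

```bash
mkdir -p pics
python3 - <<'E'
from station import ctrl
import cv2, numpy as np
for n in("top","side"):
    im=ctrl.get_image(n); cv2.imwrite(f"pics/{n}0.png",im[:,:,::-1]); np.save(f"pics/{n}0.npy",im)
    c=ctrl.get_calibration(n); print(n,np.round(c["K"],1).tolist(),c["dist_coeffs"],np.round(c["extrinsics"],3).tolist())
print(ctrl.get_obs(),ctrl.hold_point_z)
E
```

```text
top [[434.9, 0.0, 315.8], [0.0, 434.9, 203.4], [0.0, 0.0, 1.0]] [-0.04564355  0.          0.          0.          0.        ] [[-0.008, -1.0, 0.002, -0.042], [-0.989, 0.007, -0.151, 0.572], [0.151, -0.004, -0.989, 1.105], [0.0, 0.0, 0.0, 1.0]]
side [[410.6, 0.0, 319.0], [0.0, 410.6, 205.1], [0.0, 0.0, 1.0]] [-0.05842474  0.          0.          0.          0.        ] [[-0.911, -0.411, 0.007, 0.513], [-0.24, 0.519, -0.82, 0.251], [0.334, -0.749, -0.572, 0.851], [0.0, 0.0, 0.0, 1.0]]
{'t': 0.1, 'q': array([ 1.11699153e+00,  5.33026410e-02,  1.61419025e+00, -2.65998193e-05,
        1.47600283e+00, -1.18996063e-01]), 'dq': array([ 0.00079427, -0.00100737, -0.00321564, -0.0019593 ,  0.00217483,
       -0.00218951]), 'effort': array([ 5.27819111e-05, -3.94901097e+01, -3.71362996e+01, -8.65283550e-05,
        3.97232405e-03,  3.66617269e-05]), 'tool_pos': array([0.20511625, 0.58976957, 0.2301586 ]), 'tool_rot': array([-5.23373870e-01, -3.09716932e+00,  2.87884832e-03]), 'contact_force': array([-0.14057129, -0.60417685, -0.39824143]), 'wrist_torque': array([ 0.08694261,  0.02029157, -0.04131479]), 'grip_force': 0.0, 'opening': 0.08531799449797937} 0.0187
```

View pics/top0.png

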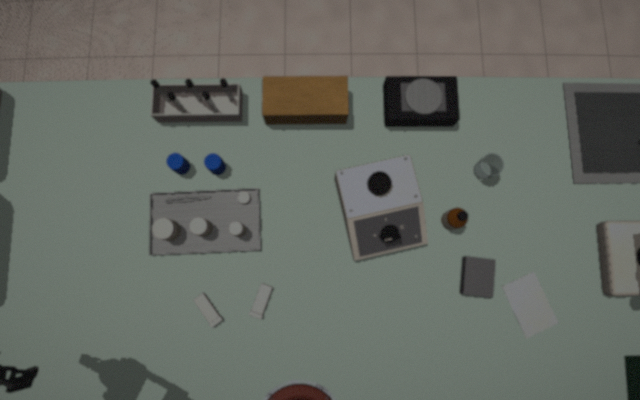

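View pics/side0.png

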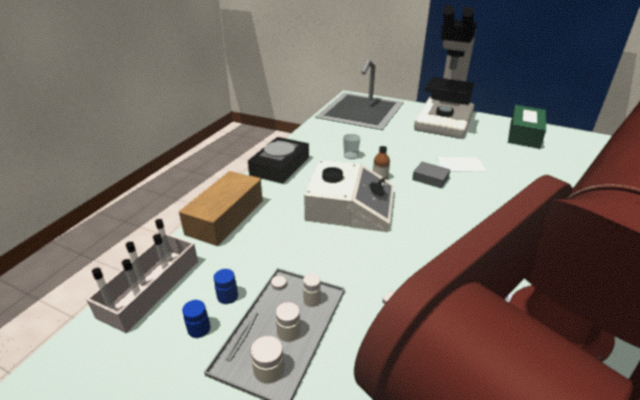

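The top view shows three cream/white pots on the tray: (163,229) is widest, (200,227) is middle, and (236,229) is narrowest. There are blue look-alikes at (178,163) and (215,163). The middle cream one at (200,227) in top, (288,321) in side, fits the description of pot_b. I'll confirm that and measure on enlarged crops.

Run:
```python
import cv2, numpy as np
t=np.load("pics/top0.npy")[:,:,::-1]; s=np.load("pics/side0.npy")[:,:,::-1]
def crop(im,x,y,w,h,k,step=10):
    c=cv2.resize(im[y:y+h,x:x+w],None,fx=k,fy=k,interpolation=cv2.INTER_CUBIC)
    c=cv2.convertScaleAbs(c,alpha=1.3)
    for i in range(0,w,step):
        cv2.line(c,(i*k,0),(i*k,5),(0,0,255),1)
        if i%(2*step)==0: cv2.putText(c,str(x+i),(i*k,15),0,.35,(0,0,255),1)
    for i in range(0,h,step):
        cv2.line(c,(0,i*k),(5,i*k),(0,0,255),1); cv2.putText(c,str(y+i),(6,i*k+4),0,.35,(0,0,255),1)
    return c
cv2.imwrite("pics/cropA.png",np.vstack([crop(t,145,180,130,80,6)[:290*2//2*1+190],]))
a=crop(t,145,185,120,75,6); b=crop(s,200,265,160,130,5)
cv2.imwrite("pics/c1.png",a); cv2.imwrite("pics/c2.png",crop(s,205,268,150,119,5))
c=crop(t,325,150,110,115,5); d=crop(s,295,150,110,85,7)
cv2.imwrite("pics/c3.png",c); cv2.imwrite("pics/c4.png",d)
```

```text
(no output)
```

View pics/c1.png

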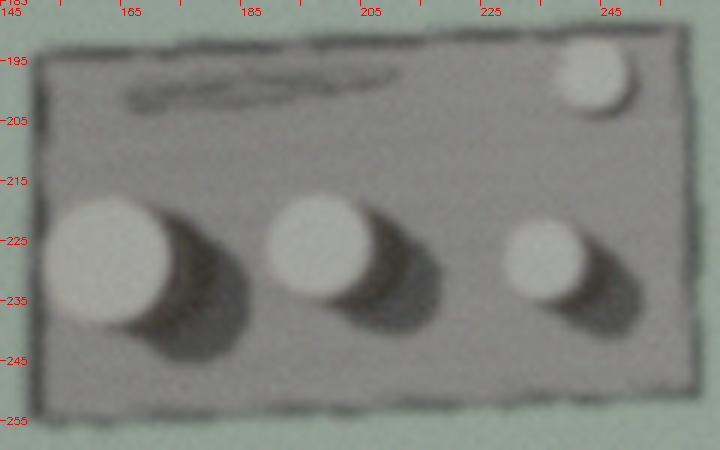

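View pics/c2.png

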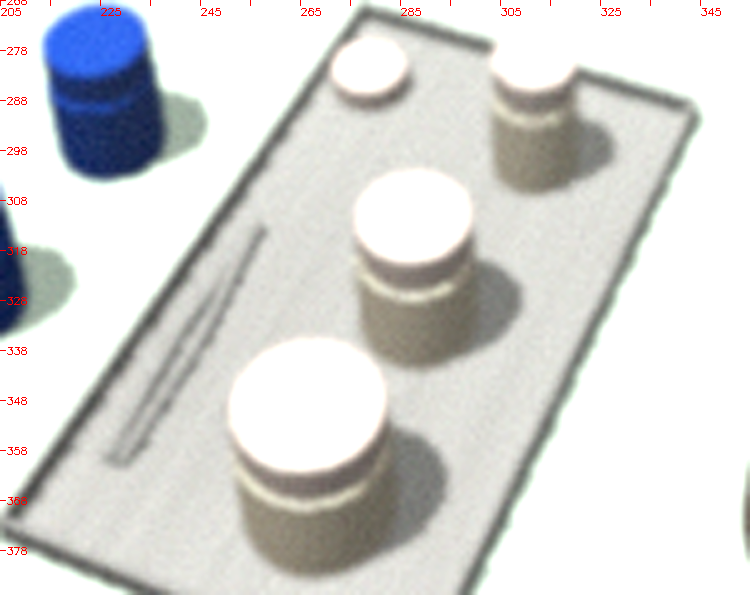

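View pics/c3.png

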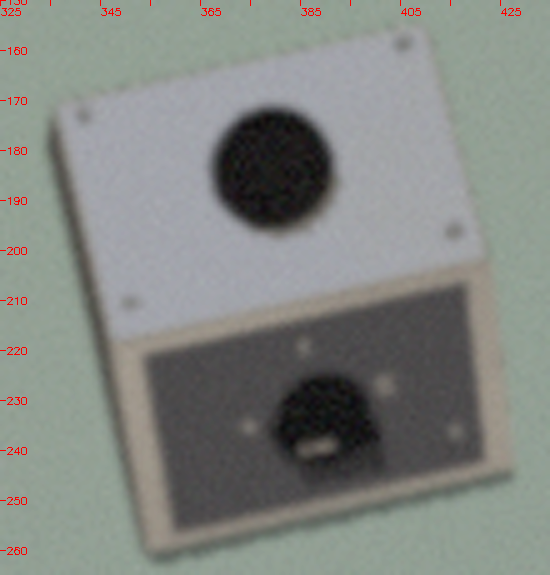

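View pics/c4.png

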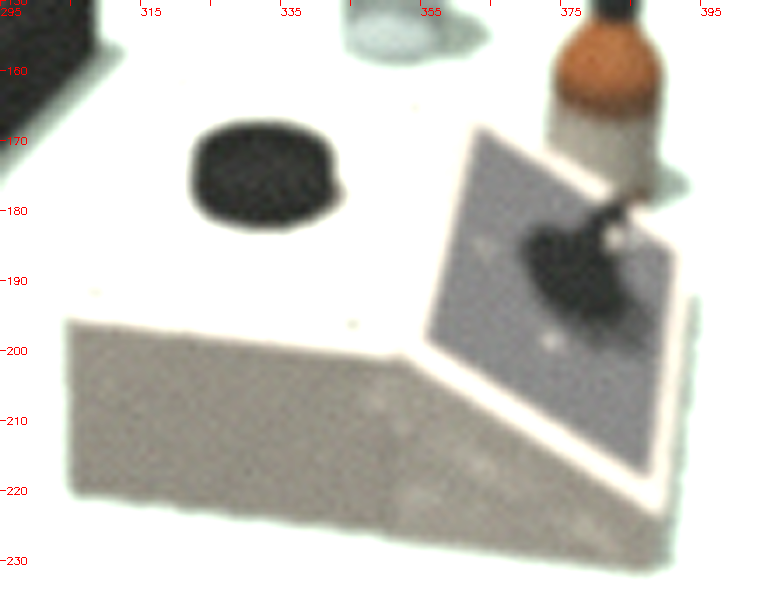

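Crop readings:
- **Pots:** middle pot_b cap is centred about (198,226) in top. In side, the silhouette spans x 276–300, y 301–341. The caps are clearly ordered wide, middle, narrow, and the blue ones are off the tray.
- **Cup:** centred about (379,183) in top.
- **Selector:** the white nose line is at about (388,239) in top and the off dot is to the left of the bar.

Next I'll fit the poses from both views.

```bash
cat > h.py <<'E'
import cv2, numpy as np
from station import ctrl
from scipy.optimize import least_squares
from scipy.spatial.transform import Rotation as R
C={n:ctrl.get_calibration(n) for n in("top","side")}
def proj(n,P):
    c=C[n]; E=np.array(c["extrinsics"])
    return cv2.projectPoints(np.asarray(P,float).reshape(-1,1,3),cv2.Rodrigues(E[:3,:3])[0],E[:3,3],np.array(c["K"]),np.array(c["dist_coeffs"]))[0][:,0]
A=np.linspace(0,2*np.pi,72,endpoint=False)
def cyl(x,y,parts):
    return np.vstack([np.c_[x+r*np.cos(A),y+r*np.sin(A),0*A+z] for r,z in parts])
def bbox(p): return np.r_[p.min(0),p.max(0)]
def cen(p):
    h=cv2.convexHull(p.astype(np.float32)); m=cv2.moments(h); return np.array([m['m10']/m['m00'],m['m01']/m['m00'],np.sqrt(m['m00'])])
def blob(mask,u,v):
    n,l=cv2.connectedComponents(mask.astype(np.uint8)); m=l==l[v,u]; ys,xs=np.nonzero(m)
    return np.array([xs.mean(),ys.mean(),np.sqrt(m.sum())])
def src(k,ox,oy,pts): return (np.array(pts,float)+.5)/k-.5+[ox,oy]
def mix(p,q): # p=x,y,yaw
    c,s=np.cos(p[2]),np.sin(p[2]); q=np.asarray(q,float)
    return np.c_[p[0]+c*q[:,0]-s*q[:,1],p[1]+s*q[:,0]+c*q[:,1],q[:,2]]
E
cat > fit.py <<'E'
from h import *
t=np.load("pics/top0.npy").astype(int);s=np.load("pics/side0.npy").astype(int)
P=[(.023,.066),(.023,.046),(.024,.046),(.024,0)]
bt=blob(t.min(2)>145,198,226); print("pot top blob",bt)
sb=src(5,205,268,[(353,167),(478,366)]).ravel()
pp=lambda v:cyl(v[0],v[1],[(r,z+v[2]) for r,z in P])
f=lambda v:np.r_[cen(proj("top",pp(v)))[:2]-bt[:2],bbox(proj("side",pp(v)))-sb]
r=least_squares(f,[.5,.25,.003]);print("pot",r.x,"res",r.fun.round(2))
for name,ub,ru in(("a",(235,228),.019),("c",(163,228),.029)):
    b=blob(t.min(2)>145,*ub)
    g=least_squares(lambda v:cen(proj("top",cyl(v[0],v[1],[(ru-.001,.069),(ru,.049),(ru,.003)])))[:2]-b[:2],[.5,.25]);print(name,g.x,b,cen(proj("top",cyl(*g.x,[(ru-.001,.069),(ru,.049)]))))
# cup
ct=blob(t.max(2)<95,379,183); cs=blob(s.max(2)<115,332,175)
print(ct,cs)
f=lambda v:np.r_[(cen(proj("top",cyl(v[0],v[1],[(.0305,v[2]),(.0305,v[2]-.02)])))-ct)[:2],(cen(proj("side",cyl(v[0],v[1],[(.0305,v[2]),(.0305,v[2]-.02)])))-cs)[:2]]
r2=least_squares(f,[.6,-.1,.11]);print("cup",r2.x,r2.fun.round(2))
# mixer
h=.09; fz=.09-.104*np.tan(np.pi/6)
Q={"RL":(.13,.1,h),"RR":(.13,-.1,h),"ML":(0,.1,h),"MR":(0,-.1,h),"FL":(-.104,.1,fz),"FR":(-.104,-.1,fz),"RLb":(.13,.1,0),"FLb":(-.104,.1,0)}
T=dict(RL=(52,106),RR=(425,25),ML=(112,340),MR=(487,260))
S=dict(RL=(67,320),ML=(402,360),MR=(477,122),FL=(665,515),FR=(677,245),RLb=(70,493),FLb=(665,570))
tt=src(5,325,150,list(T.values()));ss=src(7,295,150,list(S.values()))
f=lambda v:np.r_[(proj("top",mix(v,[Q[k] for k in T]))-tt).ravel(),(proj("side",mix(v,[Q[k] for k in S]))-ss).ravel()]
r3=least_squares(f,[.6,-.1,.2],loss="soft_l1");print("mix",r3.x,r3.fun.round(1))
print("FL,FR,FLb in c3:",((proj("top",mix(r3.x,[Q["FL"],Q["FR"],Q["FLb"],]))-[325,150]+.5)*5).round())
c,sn=np.cos(r3.x[2]),np.sin(r3.x[2]);d=r2.x[:2]-r3.x[:2];print("cup in mixer",c*d[0]+sn*d[1],-sn*d[0]+c*d[1])
E
python3 fit.py
```

```text
pot top blob [319.5        199.5        505.96442563]
pot [ 0.68093929 -0.04836233 -0.41984498] res [-3.69 -7.75  8.64  7.99 -1.26 -7.2 ]
a [ 0.58360115 -0.05640626] [319.5        199.5        505.96442563] [319.57951872 198.32002828  13.18369684]
c [ 0.58330392 -0.05638119] [319.5        199.5        505.96442563] [319.57373452 198.41394756  19.92744956]
[379.26138614 183.52079208  22.47220505] [332.28793774 174.72762646  16.03121954]
cup [ 0.61418408 -0.20675199  0.10956181] [-0.13 -0.39  0.51  0.08]
mix [ 0.54548295 -0.22112916  0.21990046] [-0.4 -0.5  0.2 -1.2 -0.4  1.8  1.   0.2 -0.3 -0.9  0.5 -0.8 -1.1 -3.5
  0.6  0.5  3.  -0.1 -0.3  1.4 -0.6  1.5]
FL,FR,FLb in c3: [[149. 555.]
 [515. 468.]
 [144. 556.]]
cup in mixer 0.07018288299430735 -0.0009549933472221637
```

```bash
python3 - <<'E'
import re
s=open('fit.py').read()
s=s.replace('bt=blob(t.min(2)>145,198,226)','print(t[226,198],t[215,220]);th=(t[226,198].min()+t[215,220].min())/2;M=cv2.GaussianBlur(t.astype(np.float32),(0,0),1).min(2)>th;bt=blob(M,198,226)').replace('blob(t.min(2)>145,*ub)','blob(M,*ub)')
s=s.replace('f=lambda v:np.r_[(proj("top",mix','''CP=lambda v:[(q[0],q[1],q[2]) for q in mix(v,cyl(.07,0,[(.0305,.11),(.0305,.09)]))]
f=lambda v:np.r_[4*(cen(proj("top",CP(v)))-ct)[:2],4*(cen(proj("side",CP(v)))-cs)[:2],(proj("top",mix''')
s+='''
print("cup joint",mix(r3.x,[(.07,0,.094)]))
def sel(v,cx,r,L):
    # selector points: face centre at mixer x=cx ; n normal, u up slope
    n=np.array([-.5,0,np.sqrt(3)/2]);u=np.array([np.sqrt(3)/2,0,.5]);y=np.array([0,1,0]);o=np.array([cx,0,.09+cx*np.tan(np.pi/6)])
    return mix(v,[o+n*l[0]+u*l[1]+y*l[2] for l in L])
# dots from both images: off (y+), slow(up), fast(y-)
dt=src(5,325,150,[(248,426),(303,346),(385,385)]);ds=src(7,295,150,[(550,341),(485,248)])
def g(w):
    L=[(0,0,w[1]+w[2]),(0,w[1],w[2]),(0,0,-w[1]+w[2])]
    return np.r_[(proj("top",sel(r3.x,w[0],0,L))-dt).ravel(),(proj("side",sel(r3.x,w[0],0,L[:2]))-ds).ravel()]
r4=least_squares(g,[-.05,.03,0]);print("sel cx,rad,y",r4.x,r4.fun.round(1))
w=r4.x
B=[(40.5e-3,0,y+w[2]) for y in(-.022,0,.022)]+[(.035,0,w[2])]
print("bar c3",((proj("top",sel(r3.x,w[0],0,B))-[325,150]+.5)*5).round().tolist(),"c4",((proj("side",sel(r3.x,w[0],0,B))-[295,150]+.5)*7).round().tolist())
print("grip world",sel(r3.x,w[0],0,B[3:]))
'''
open('fit.py','w').write(s)
E
python3 fit.py
```

```text
[124 125 119] [102  99  99]
pot top blob [197.05612245 225.05102041  14.        ]
pot [0.51268472 0.26277711 0.01347914] res [ 0.69  1.43 -0.76 -0.72 -0.35  0.65]
a [0.51059182 0.16835807] [234.4796748  227.45528455  11.09053651] [233.0820395  226.71471959  13.53535415]
c [0.51099319 0.36053352] [162.02447552 227.72727273  16.91153453] [159.35069047 226.98249357  20.85479195]
[379.26138614 183.52079208  22.47220505] [332.28793774 174.72762646  16.03121954]
cup [ 0.61418408 -0.20675199  0.10956181] [-0.13 -0.39  0.51  0.08]
mix [ 0.54561514 -0.22178299  0.21797603] [-0.6 -1.4  2.3 -0.1 -0.  -0.7  0.6 -1.2 -0.2  1.7  1.2  0.2 -0.3 -1.1
  0.4 -1.  -1.  -3.6  0.6  0.4  3.1 -0.2 -0.3  1.2 -0.6  1.4]
FL,FR,FLb in c3: [[150. 554.]
 [516. 468.]
 [145. 555.]]
cup in mixer 0.07019692148861345 -0.00015298489135626495
cup joint [[ 0.61395874 -0.20664521  0.094     ]]
sel cx,rad,y [-0.05021954  0.03625033  0.00151639] [-0.2 -0.7  0.6 -0.5 -0.4  1.2  0.   0.3 -0.1 -0.2]
bar c3 [[380.0, 431.0], [337.0, 441.0], [295.0, 450.0], [334.0, 436.0]] c4 [[622.0, 197.0], [618.0, 226.0], [614.0, 255.0], [610.0, 235.0]]
grip world [[ 0.47917011 -0.2349471   0.09131663]]
```

```bash
cat > fit2.py <<'E'
from h import *
tp=src(6,145,185,[(320.5,245.5),(544.5,259),(106,261)])
sb=src(5,205,268,[(353,167),(478,366)]).ravel()
P=[(.023,.066),(.023,.046),(.024,.046),(.024,0)]
pp=lambda v:cyl(v[0],v[1],[(r,z+v[2]) for r,z in P])
top=lambda v:cen(proj("top",cyl(v[0],v[1],[(.023,v[2]+.066)])))
f=lambda v:np.r_[top(v)[:2]-tp[0],bbox(proj("side",pp(v)))-sb]
r=least_squares(f,[.5,.25,.003]);print("pot",r.x,r.fun.round(2))
v=[r.x[0],r.x[1],.003]; r=least_squares(lambda w:f([*w,.003]),r.x[:2]);print("z fixed",r.x,r.fun.round(2))
for k in(1,2):
    g=least_squares(lambda w:proj("top",[[*w,.069]])[0]-tp[k],[.5,.2]);print(g.x)
print(bbox(proj("top",cyl(*r.x,[(.023,.069)])))*6-np.array([145,185]*2)*6+3, bbox(proj("top",cyl(*r.x,[(.024,.003)])))*6-np.array([145,185]*2)*6+3)
E
python3 fit2.py
```

```text
pot [0.51460877 0.2564146  0.00515481] [-0.14 -0.67  0.23 -0.37  0.28  0.48]
z fixed [0.51525718 0.25548469] [ 0.45 -0.83  0.23 -0.05  0.22  0.69]
[0.50665146 0.16025873]
[0.50691944 0.34894234]
[270.31583221 187.51029976 377.13553645 294.48661946] [309.4279404  203.19286024 414.82741014 308.76224616]
```

>>> {"op": "jog_arm", "data": {"deltas": [[-1,[0.7725,-0.836,-0.1],[0,0,-0.393]],[-1,[0.7725,-0.836,-0.1],[0,0,-0.393]],[-1,[0.7725,-0.836,-0.1],[0,0,-0.393]],[-1,[0.7725,-0.836,-0.1],[0,0,-0.393]],[-1,[0.7725,-0.836,-0.1],[0,0,-0.393]],[-1,[0.7725,-0.836,-0.1],[0,0,-0.393]],[-1,[0.7725,-0.836,-0.1],[0,0,-0.393]],[-1,[0.7725,-0.836,-0.1],[0,0,-0.393]],[-1,[0.7725,-0.836,-0.1],[0,0,-0.393]],[-1,[0.7725,-0.836,-0.1],[0,0,-0.393]],[-1,[0.7725,-0.836,-0.1],[0,0,-0.393]],[-1,[0.7725,-0.836,-0.1],[0,0,-0.393]]]}}

```text
t: 1.1
tool_pos: [0.5175, 0.2507, 0.19]
tool_rot: [2.226, 2.214, -0.003]
contact_force: [0.2, 0.6, 0.0]
opening: 0.0856
grip_force: 0.0
```

>>> {"op": "jog_arm", "data": {"deltas": [[-1,[0,0,-0.1],[0,0,0]],[-1,[0,0,-0.15],[0,0,0]],[-1,[0,0,-0.2],[0,0,0]],[-1,[0,0,-0.2],[0,0,0]],[-1,[0,0,-0.2],[0,0,0]]]}}

```text
t: 1.52
tool_pos: [0.513, 0.2557, 0.1098]
tool_rot: [-2.218, -2.222, 0.005]
contact_force: [0.4, -0.6, 0.5]
opening: 0.0855
grip_force: 0.0
```

>>> {"op": "jog_arm", "data": {"deltas": [[-1,[0,0,-0.08],[0,0,0]],[-1,[0,0,-0.14],[0,0,0]],[-1,[0,0,-0.18],[0,0,0]],[-1,[0,0,-0.205],[0,0,0]],[-1,[0,0,-0.205],[0,0,0]],[0.2,[0,0,-0.205],[0,0,0]],[0.2,[0,0,-0.205],[0,0,0]],[0.2,[0,0,-0.205],[0,0,0]],[0.2,[0,0,-0.205],[0,0,0]],[0.2,[0,0,-0.205],[0,0,0]],[0.2,[0,0,-0.205],[0,0,0]],[0.2,[0,0,-0.205],[0,0,0]]], "squeeze": 20}}

```text
t: 2.52
tool_pos: [0.5158, 0.2565, 0.0315]
tool_rot: [2.219, 2.222, 0.005]
contact_force: [-1.2, 0.5, 5.9]
opening: 0.0471
grip_force: 20.9
```

>>> {"op": "jog_arm", "data": {"deltas": [[-0.6,[0,0,0],[0,0,0]],[-0.6,[0,0,0],[0,0,0]],[-0.6,[0,0,0],[0,0,0]],[-0.6,[0,0,0],[0,0,0]],[-0.6,[0,0,0],[0,0,0]]]}}

```text
t: 2.93
tool_pos: [0.5141, 0.2557, 0.0289]
tool_rot: [-2.22, -2.223, 0.001]
contact_force: [0.9, 0.2, 1.0]
opening: 0.0688
grip_force: 0.0
```

```bash
python3 -c "
from station import ctrl
o=ctrl.get_obs();print(o['q'].round(3),o['tool_pos'],o['opening'],o['contact_force'])"
```

```text
[ 0.332  0.146  1.875 -0.     1.121  0.331] [0.51407652 0.25574327 0.02894328] 0.06883547327739159 [0.9312216  0.20681137 1.04938344]
```

>>> {"op": "jog_arm", "data": {"deltas": [[-0.6,[0,0,0],[0,0,-0.5]],[-0.6,[0,0,0],[0,0,-0.5]],[-0.6,[0,0,0],[0,0,-0.5]],[-0.6,[0,0,0],[0,0,-0.5]],[-0.6,[0,0,0],[0,0,-0.5]],[-0.6,[0,0,0],[0,0,-0.5]],[-0.6,[0,0,0],[0,0,-0.5]],[-0.6,[0,0,0],[0,0,-0.5]],[-0.6,[0,0,0],[0,0,-0.5]],[-0.6,[0,0,0],[0,0,-0.5]],[-0.6,[0,0,0],[0,0,-0.5]],[-0.6,[0,0,0],[0,0,-0.5]]]}}

```text
t: 3.93
tool_pos: [0.5142, 0.2558, 0.0291]
tool_rot: [3.14, 0.104, -0.001]
contact_force: [-0.0, -0.3, 0.5]
opening: 0.0684
grip_force: 0.0
```

>>> {"op": "jog_arm", "data": {"deltas": [[-0.6,[0,0,0],[0,0,-0.02]],[-0.6,[0,0,0],[0,0,-0.02]],[0.2,[0,0,0],[0,0,-0.02]],[0.2,[0,0,0],[0,0,-0.02]],[0.2,[0,0,0],[0,0,-0.02]],[0.2,[0,0,0],[0,0,-0.02]],[0.2,[0,0,0],[0,0,-0.02]],[0.2,[0,0,0],[0,0,-0.02]]], "squeeze": 30}}

```text
t: 4.6
tool_pos: [0.5145, 0.2559, 0.0294]
tool_rot: [-3.141, -0.015, -0.001]
contact_force: [0.5, -0.9, 0.3]
opening: 0.0464
grip_force: 31.2
```

>>> {"op": "jog_arm", "data": {"deltas": [[0.2,[0,0,0.03],[0,0,0]],[0.2,[0,0,0.08],[0,0,0]],[0.2,[0,0,0.14],[0,0,0]],[0.2,[0,0,0.2],[0,0,0]],[0.2,[0,0,0.26],[0,0,0]],[0.2,[0,0,0.32],[0,0,0]],[0.2,[0,0,0.36],[0,0,0]],[0.2,[0,0,0.375],[0,0,0]],[0.2,[0,0,0.375],[0,0,0]],[0.2,[0,0,0.375],[0,0,0]]], "squeeze": 40}}

```text
t: 5.43
tool_pos: [0.5139, 0.2557, 0.1788]
tool_rot: [3.141, 0.015, -0.001]
contact_force: [-0.2, 0.4, -2.1]
opening: 0.0461
grip_force: 41.5
```

>>> {"op": "jog_arm", "data": {"deltas": [[0.2,[0.01,-0.03,0],[0,0,0]],[0.2,[0.03,-0.1,0],[0,0,0]],[0.2,[0.05,-0.19,0],[0,0,0]],[0.2,[0.08,-0.28,0],[0,0,0]],[0.2,[0.1,-0.37,0],[0,0,0]],[0.2,[0.13,-0.46,0],[0,0,0]],[0.2,[0.15,-0.55,0],[0,0,0]],[0.2,[0.18,-0.64,0],[0,0,0]],[0.2,[0.2,-0.72,0],[0,0,0]],[0.2,[0.22,-0.79,0],[0,0,0]],[0.2,[0.24,-0.86,0],[0,0,0]],[0.2,[0.25,-0.9,0],[0,0,0]]]}}

```text
t: 6.43
tool_pos: [0.6136, -0.1076, 0.1771]
tool_rot: [3.141, 0.01, -0.005]
contact_force: [-0.3, -0.4, -1.2]
opening: 0.0462
grip_force: 41.5
```

>>> {"op": "jog_arm", "data": {"deltas": [[0.2,[0,-0.05,0],[0,0,0]],[0.2,[0,-0.11,0],[0,0,0]],[0.2,[0,-0.17,0],[0,0,0]],[0.2,[0,-0.22,0],[0,0,0]],[0.2,[0,-0.25,0],[0,0,0]],[0.2,[0,-0.256,0],[0,0,0]],[0.2,[0,-0.256,0],[0,0,0]],[0.2,[0,-0.256,0],[0,0,0]],[0.2,[0,-0.256,0],[0,0,0]],[0.2,[0,-0.256,0],[0,0,0]]]}}

```text
t: 7.27
tool_pos: [0.6144, -0.2054, 0.1793]
tool_rot: [-3.141, -0.017, 0.0]
contact_force: [0.3, 0.1, -0.2]
opening: 0.0466
grip_force: 41.5
```

Run:
```python
from h import *
o=ctrl.get_obs();print(o['tool_pos'].round(4),o['q'].round(3),o['opening'])
s=ctrl.get_image("side");t=ctrl.get_image("top");np.save("pics/side1.npy",s);np.save("pics/top1.npy",t)
k=5
p=proj("side",[o['tool_pos']])[0].astype(int);print(p,proj("top",[o['tool_pos']]))
a=cv2.resize(s[110:230,270:400][:,:,::-1],None,fx=k,fy=k,interpolation=cv2.INTER_CUBIC)
for i in range(0,130,10): cv2.putText(a,str(270+i),(i*k,10),0,.35,(0,0,255),1)
for i in range(0,120,10): cv2.putText(a,str(110+i),(0,i*k+4),0,.35,(0,0,255),1)
cv2.imwrite("pics/s1.png",a)
```

```text
[ 0.6144 -0.2054  0.1793] [-0.437  0.141  1.606  0.     1.394  1.123] 0.04661549924825704
[333 149] [[383.41450203 176.42328226]]
```

View pics/s1.png

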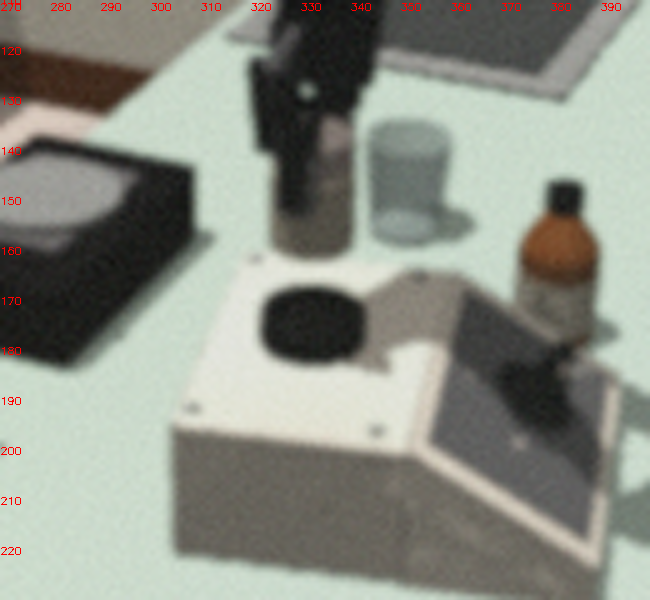

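The side view shows the pot held upright above the cup: pot x 324–341 with its bottom at row 161.5, cup x 322–343, y 167–182.5. Next I'll compare that with the model.

Run:
```python
from h import *
s=np.load("pics/side1.npy").astype(int)
print("pot pred",bbox(proj("side",cyl(.6144,-.2054,[(.024,.1528),(.024,.175)]))),"meas",src(5,270,110,[(272,0),(354,258)]).ravel())
m=src(5,270,110,[(260,285),(366,363)]).ravel()
print("cup pred",bbox(proj("side",cyl(.614,-.2066,[(.0305,.11),(.0305,.09)]))),"meas",m)
for th in(60,80,100):
  cs=blob(s.max(2)<th,332,175); print(th,cs,cen(proj("side",cyl(.614,-.2066,[(.0305,.11),(.0305,.09)]))))
print("d px per 1cm x,y",proj("side",[[.624,-.2066,.1],[.614,-.1966,.1]])-proj("side",[[.614,-.2066,.1]]))
t0=np.load("pics/top0.npy").astype(int)
for th in(60,80,95,110): print(th,blob(t0.max(2)<th,379,183),cen(proj("top",cyl(.614,-.2066,[(.0305,.11),(.0305,.09)]))))
print("d px per 1cm x,y",proj("top",[[.624,-.2066,.1],[.614,-.1966,.1]])-proj("top",[[.614,-.2066,.1]]))
```

```text
pot pred [324.25744537 146.85149881 342.10067672 162.39256384] meas [324.  109.6 340.4 161.2]
cup pred [321.95166106 166.12957443 343.83284164 183.34660532] meas [321.6 166.6 342.8 182.2]
60 [332.41125541 174.59307359  15.19868415] [332.84126872 174.71354598  17.93751477]
80 [332.47791165 174.57429719  15.77973384] [332.84126872 174.71354598  17.93751477]
100 [332.69056604 174.77358491  16.2788206 ] [332.84126872 174.71354598  17.93751477]
d px per 1cm x,y [[-3.27252775 -0.76378737]
 [-1.38158696  1.65749295]]
60 [379.09367681 183.38173302  20.66397832] [379.09623328 183.16654762  22.21611442]
80 [379.15778252 183.50746269  21.65640783] [379.09623328 183.16654762  22.21611442]
95 [379.26138614 183.52079208  22.47220505] [379.09623328 183.16654762  22.21611442]
110 [379.35507246 183.70833333  23.49468025] [379.09623328 183.16654762  22.21611442]
d px per 1cm x,y [[-0.11908231 -3.87302382]
 [-3.94339116  0.0252569 ]]
```

>>> {"op": "jog_arm", "data": {"deltas": [[0.2,[0,0,-0.03],[0,0,0]],[0.2,[0,0,-0.06],[0,0,0]],[0.2,[0,0,-0.08],[0,0,0]],[0.2,[0,0,-0.09],[0,0,0]],[0.2,[0,0,-0.1],[0,0,0]],[0.2,[0,0,-0.105],[0,0,0]],[0.2,[0,0,-0.11],[0,0,0]],[0.2,[0,0,-0.115],[0,0,0]],[0.2,[0,0,-0.115],[0,0,0]]]}}

```text
t: 8.12
tool_pos: [0.6143, -0.2066, 0.1332]
tool_rot: [3.141, 0.014, -0.0]
contact_force: [-0.5, 0.2, -1.2]
opening: 0.0467
grip_force: 41.5
```

>>> {"op": "jog_arm", "data": {"deltas": [[0.2,[0,0,-0.005],[0,0,0]],[0.2,[0,0,-0.01],[0,0,0]],[0.2,[0,0,-0.015],[0,0,0]],[0.2,[0,0,-0.02],[0,0,0]],[0.2,[0,0,-0.025],[0,0,0]],[0.2,[0,0,-0.028],[0,0,0]],[0.2,[0,0,-0.028],[0,0,0]]]}}

```text
t: 8.7
tool_pos: [0.6142, -0.2064, 0.1216]
tool_rot: [-3.141, -0.015, 0.001]
contact_force: [-0.3, -0.1, -0.9]
opening: 0.0461
grip_force: 41.5
```

Free so far. Now creeping to contact.

>>> {"op": "jog_arm", "data": {"deltas": [[0.2,[0,0,-0.002],[0,0,0]],[0.2,[0,0,-0.004],[0,0,0]],[0.2,[0,0,-0.006],[0,0,0]],[0.2,[0,0,-0.006],[0,0,0]],[0.2,[0,0,-0.006],[0,0,0]]]}}

```text
t: 9.12
tool_pos: [0.6144, -0.2066, 0.1206]
tool_rot: [3.141, 0.015, -0.0]
contact_force: [-4.4, -0.2, 6.3]
opening: 0.0464
grip_force: 42.0
```

>>> {"op": "jog_arm", "data": {"deltas": [[-0.3,[0,0,-0.006],[0,0,0]],[-0.5,[0,0,-0.006],[0,0,0]],[-0.7,[0,0,-0.006],[0,0,0]],[-0.7,[0,0,-0.006],[0,0,0]],[-0.7,[0,0,0.05],[0,0,0]],[-0.7,[0,0,0.12],[0,0,0]],[-0.7,[0,0,0.2],[0,0,0]],[-0.7,[0,0,0.28],[0,0,0]],[-0.7,[0,0,0.35],[0,0,0]],[-0.7,[0,0,0.4],[0,0,0]],[-0.7,[0,0,0.4],[0,0,0]]]}}

```text
t: 10.03
tool_pos: [0.6167, -0.2075, 0.2867]
tool_rot: [3.137, 0.015, 0.016]
contact_force: [-0.4, -0.8, 0.6]
opening: 0.0725
grip_force: 0.0
```

Run:
```python
from h import *
o=ctrl.get_obs();print(o['tool_pos'].round(4),o['q'].round(3))
s=ctrl.get_image("side");k=5
a=cv2.resize(s[110:230,270:410][:,:,::-1],None,fx=k,fy=k,interpolation=cv2.INTER_CUBIC)
for i in range(0,140,10): cv2.putText(a,str(270+i),(i*k,10),0,.35,(0,0,255),1)
for P,c in((cyl(.6138,-.2066,[(.023,.16)]),(0,0,255)),(cyl(.6138,-.2066,[(.024,.14)]),(255,0,0))):
    q=((proj("side",P)-[270,110]+.5)*k).astype(np.int32); cv2.polylines(a,[q],True,c,1)
cv2.imwrite("pics/s2.png",a)
```

```text
[ 0.6167 -0.2075  0.2867] [-0.439  0.079  1.494  0.     1.558  1.122]
```

View pics/s2.png

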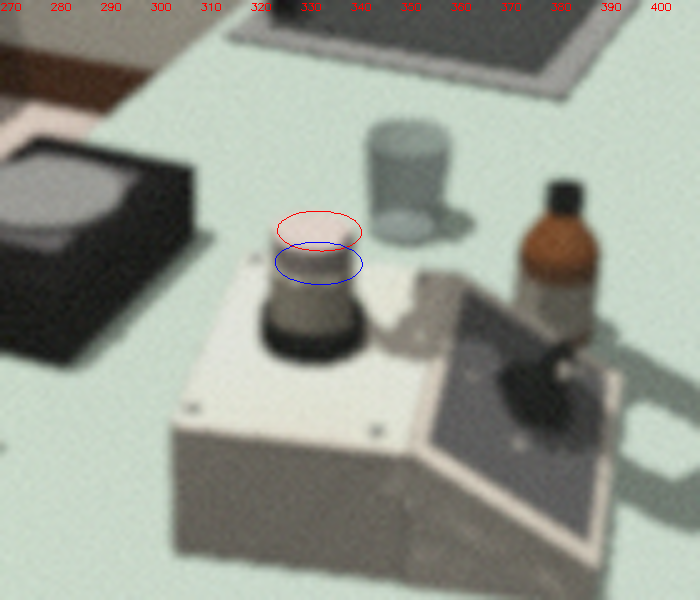

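The pot stands upright in the cup: cap at about (331,156) in side, right where it was predicted. Next is the selector.

```bash
cat > sel.py <<'E'
from h import *
import sys
v=[.5456,-.2218,.218]; cx,yy=-.0501,.0008
def target(d,ang):   # TCP d off the face, selector angle ang
    c,s=np.cos(v[2]),np.sin(v[2])
    n=np.array([-.5*c,-.5*s,np.sqrt(.75)]);u=np.array([np.sqrt(.75)*c,np.sqrt(.75)*s,.5])
    o=mix(v,[(cx,yy,.09+cx*np.tan(np.pi/6))])[0]
    z=-n;y=u;x=np.cross(y,z)
    return o+n*d, R.from_rotvec(-n*ang)*R.from_matrix(np.c_[x,y,z])
d,ang=float(sys.argv[1]),float(sys.argv[2])
o=ctrl.get_obs();p,r=target(d,ang)
w=(r*R.from_rotvec(o['tool_rot']).inv()).as_rotvec()
print("target",p.round(4),"shift",((p-o['tool_pos'])/.4).round(4),"turn",(w/np.pi).round(4),"deg",np.degrees(np.linalg.norm(w)).round(2))
l=R.from_rotvec(o['tool_rot']).as_matrix(); 
n=-r.as_matrix()[:,2];print("n",n,"q",o['q'].round(3),"F.n",o['contact_force']@n,"off",((o['tool_pos']-p)@r.as_matrix()).round(4))
E
python3 sel.py 0.11 0; python3 sel.py 0.016 0
```

```text
target [ 0.4428 -0.2437  0.1563] shift [-0.4326 -0.0916 -0.3177] turn [-0.1195 -0.1468  0.5515] deg 104.96
n [-0.48816598 -0.1081387   0.8660254 ] q [-0.439  0.081  1.497  0.     1.557  1.122] F.n -0.6633930721306049 off [-0.0016  0.2167 -0.0216]
target [ 0.4887 -0.2336  0.0749] shift [-0.3178 -0.0662 -0.5212] turn [-0.1195 -0.1468  0.5515] deg 104.96
n [-0.48816598 -0.1081387   0.8660254 ] q [-0.439  0.081  1.497  0.     1.557  1.122] F.n -0.6633930721306049 off [-0.0016  0.2167 -0.1156]
```

>>> {"op": "jog_arm", "data": {"deltas": [[-0.7,[-0.1,-0.02,0],[-0.1195,-0.1468,0.5515]],[-0.5,[-0.2,-0.04,0],[-0.1195,-0.1468,0.5515]],[-0.3,[-0.3,-0.06,0],[-0.1195,-0.1468,0.5515]],[0,[-0.4,-0.08,0],[-0.1195,-0.1468,0.5515]],[0,[-0.43,-0.09,0],[-0.1195,-0.1468,0.5515]],[0,[-0.43,-0.09,0],[-0.1195,-0.1468,0.5515]],[0,[-0.43,-0.09,0],[-0.1195,-0.1468,0.5515]],[0,[-0.43,-0.09,0],[-0.1195,-0.1468,0.5515]],[0,[-0.43,-0.09,0],[-0.1195,-0.1468,0.5515]],[0,[-0.43,-0.09,0],[-0.1195,-0.1468,0.5515]],[0,[-0.43,-0.09,0],[-0.1195,-0.1468,0.5515]],[0,[-0.43,-0.09,0],[-0.1195,-0.1468,0.5515]]]}}

```text
t: 11.08
tool_pos: [0.4418, -0.2419, 0.2772]
tool_rot: [2.105, 1.875, 0.495]
contact_force: [-0.5, 0.1, -0.1]
opening: 0.043
grip_force: 0.0
```

```bash
python3 sel.py 0.11 0
```

```text
target [ 0.4428 -0.2437  0.1563] shift [ 0.0025 -0.0047 -0.3023] turn [-0.0202 -0.0279  0.1002] deg 19.07
n [-0.48816598 -0.1081387   0.8660254 ] q [-0.839 -0.525  2.066  0.35   1.322 -0.763] F.n 0.11707046474617055 off [ 0.0021  0.06   -0.105 ]
```

>>> {"op": "jog_arm", "data": {"deltas": [[0,[0,-0.004,-0.06],[-0.0202,-0.0279,0.1002]],[0,[0,-0.004,-0.12],[-0.0202,-0.0279,0.1002]],[0,[0,-0.004,-0.18],[-0.0202,-0.0279,0.1002]],[0,[0,-0.004,-0.24],[-0.0202,-0.0279,0.1002]],[0,[0,-0.004,-0.28],[-0.0202,-0.0279,0.1002]],[0,[0,-0.004,-0.3],[-0.0202,-0.0279,0.1002]],[0,[0,-0.004,-0.3],[-0.0202,-0.0279,0.1002]],[0,[0,-0.004,-0.3],[-0.0202,-0.0279,0.1002]]]}}

```text
t: 11.75
tool_pos: [0.4422, -0.2438, 0.159]
tool_rot: [1.732, 2.144, 0.576]
contact_force: [-0.4, 0.4, 0.7]
opening: 0.0424
grip_force: 0.0
```

```bash
python3 sel.py 0.11 0; python3 sel.py 0.04 0;  python3 sel.py 0.0165 0
```

```text
target [ 0.4428 -0.2437  0.1563] shift [ 0.0016  0.     -0.0067] turn [-0.0004 -0.      0.0018] deg 0.33
n [-0.48816598 -0.1081387   0.8660254 ] q [-0.912 -0.411  2.204  0.516  1.159 -1.289] F.n 0.7866046647302669 off [ 0.0001  0.0008 -0.0026]
target [ 0.477  -0.2362  0.0957] shift [ 0.087   0.0189 -0.1582] turn [-0.0004 -0.      0.0018] deg 0.33
n [-0.48816598 -0.1081387   0.8660254 ] q [-0.912 -0.411  2.204  0.516  1.159 -1.289] F.n 0.7866046647302669 off [ 0.0001  0.0008 -0.0726]
target [ 0.4885 -0.2336  0.0754] shift [ 0.1157  0.0253 -0.2091] turn [-0.0004 -0.      0.0018] deg 0.33
n [-0.48816598 -0.1081387   0.8660254 ] q [-0.912 -0.411  2.204  0.516  1.159 -1.289] F.n 0.7866046647302669 off [ 0.0001  0.0008 -0.0961]
```

>>> {"op": "jog_arm", "data": {"deltas": [[0,[0.03,0.007,-0.054],[0,0,0]],[0,[0.06,0.013,-0.108],[0,0,0]],[0,[0.085,0.019,-0.154],[0,0,0]],[0,[0.1,0.022,-0.181],[0,0,0]],[0,[0.112,0.0245,-0.2026],[0,0,0]],[0,[0.112,0.0245,-0.2026],[0,0,0]],[0,[0.112,0.0245,-0.2026],[0,0,0]]]}}

```text
t: 12.33
tool_pos: [0.4877, -0.2346, 0.0796]
tool_rot: [1.729, 2.144, 0.575]
contact_force: [0.4, 0.5, 0.7]
opening: 0.0426
grip_force: 0.0
```

>>> {"op": "jog_arm", "data": {"deltas": [[0.4,[0,0,0],[0,0,0]],[0.6,[0,0,0],[0,0,0]],[0.8,[0,0,0],[0,0,0]],[1,[0,0,0],[0,0,0]],[1,[0,0,0],[0,0,0]],[1,[0,0,0],[0,0,0]],[1,[0,0,0],[0,0,0]]], "squeeze": 30}}

```text
t: 12.92
tool_pos: [0.4855, -0.2356, 0.0781]
tool_rot: [1.731, 2.145, 0.569]
contact_force: [-7.1, -3.6, -2.1]
opening: 0.0113
grip_force: 34.4
```

```bash
python3 sel.py 0.0105 0; python3 sel.py 0.0165 0
```

```text
target [ 0.4914 -0.233   0.0702] shift [ 0.0147  0.0066 -0.0198] turn [ 0.0011 -0.0008  0.0018] deg 0.41
n [-0.48816598 -0.1081387   0.8660254 ] q [-0.818 -0.205  2.194  0.553  0.942 -1.314] F.n 2.083189203515334 off [-0.0013 -0.0015 -0.01  ]
target [ 0.4885 -0.2336  0.0754] shift [ 0.0074  0.005  -0.0068] turn [ 0.0011 -0.0008  0.0018] deg 0.41
n [-0.48816598 -0.1081387   0.8660254 ] q [-0.818 -0.205  2.194  0.553  0.942 -1.314] F.n 2.083189203515334 off [-0.0013 -0.0015 -0.004 ]
```

>>> {"op": "jog_arm", "data": {"deltas": [[1,[-0.003,-0.0007,-0.002],[0,0,0]],[1,[0,0,-0.006],[0,0,0]],[1,[0.002,0.0005,-0.011],[0,0,0]],[1,[0.0045,0.001,-0.015],[0,0,0]],[1,[0.0066,0.0015,-0.0192],[0,0,0]],[1,[0.0066,0.0015,-0.0192],[0,0,0]],[1,[0.0066,0.0015,-0.0192],[0,0,0]]], "squeeze": 70}}

```text
t: 13.5
tool_pos: [0.4882, -0.2353, 0.0737]
tool_rot: [1.728, 2.15, 0.57]
contact_force: [-30.8, 1.5, 25.3]
opening: 0.0101
grip_force: 78.5
```

```bash
python3 sel.py 0.0105 0
```

```text
target [ 0.4914 -0.233   0.0702] shift [ 0.0079  0.0058 -0.0088] turn [ 0.0009 -0.0009  0.0005] deg 0.24
n [-0.48816598 -0.1081387   0.8660254 ] q [-0.813 -0.19   2.189  0.557  0.934 -1.321] F.n 36.75618763696081 off [-0.0016 -0.0013 -0.0048]
```

>>> {"op": "jog_arm", "data": {"deltas": [[1,[-0.0042,0.0006,0.0006],[0,0,0]],[1,[-0.0042,0.0006,0.0006],[0,0,0]],[1,[-0.0042,0.0006,0.0006],[0,0,0]]]}}

```text
t: 13.75
tool_pos: [0.4878, -0.2353, 0.0737]
tool_rot: [1.728, 2.144, 0.572]
contact_force: [-16.4, -0.5, 13.9]
opening: 0.0103
grip_force: 75.8
```

```bash
cat >> sel.py <<'E'
print("F in target axes",(r.inv().apply(o['contact_force'])).round(1),"M",(r.inv().apply(o['wrist_torque'])).round(2),"grip",o['grip_force'],o['opening'])
E
python3 sel.py 0.0105 0
```

```text
target [ 0.4914 -0.233   0.0702] shift [ 0.0089  0.0057 -0.0089] turn [0.0011 0.0003 0.0015] deg 0.34
n [-0.48816598 -0.1081387   0.8660254 ] q [-0.815 -0.193  2.193  0.561  0.93  -1.322] F.n 20.11580290217912 off [-0.0014 -0.0016 -0.0051]
F in target axes [  3.1  -7.  -20.1] M [1.39 0.52 0.02] grip 75.81080675125122 0.010281504862415553
```

>>> {"op": "jog_arm", "data": {"deltas": [[1,[0,0,0],[0.018,0.004,-0.032]],[1,[0,0,0],[0.036,0.008,-0.064]],[1,[0,0,0],[0.0544,0.012,-0.0965]],[1,[0,0,0],[0.0544,0.012,-0.0965]]]}}

```text
t: 14.08
tool_pos: [0.4877, -0.2353, 0.0737]
tool_rot: [2.123, 1.846, 0.657]
contact_force: [-16.6, -0.7, 14.2]
opening: 0.0103
grip_force: 75.9
```

```bash
python3 sel.py 0.0105 0.35
```

```text
target [ 0.4914 -0.233   0.0702] shift [ 0.0092  0.0058 -0.0087] turn [ 0.0007 -0.0002  0.0025] deg 0.46
n [-0.48816598 -0.1081387   0.8660254 ] q [-0.814 -0.193  2.193  0.559  0.931 -0.967] F.n 20.493157457626424 off [-0.002  -0.0012 -0.0051]
F in target axes [  0.3  -7.6 -20.5] M [ 1.59 -0.07 -0.11] grip 75.92127799987793 0.010302490902931685
```

>>> {"op": "jog_arm", "data": {"deltas": [[1,[0,0,0],[0.018,0.004,-0.032]],[1,[0,0,0],[0.036,0.008,-0.064]],[1,[0,0,0],[0.054,0.012,-0.096]],[1,[0,0,0],[0.072,0.016,-0.128]],[1,[0,0,0],[0.09,0.02,-0.16]],[1,[0,0,0],[0.108,0.024,-0.192]],[1,[0,0,0],[0.126,0.028,-0.224]],[1,[0,0,0],[0.144,0.032,-0.256]],[1,[0,0,0],[0.162,0.036,-0.288]],[1,[0,0,0],[0.18,0.04,-0.3197]],[1,[0,0,0],[0.18,0.04,-0.3197]]]}}

```text
t: 15.0
tool_pos: [0.4873, -0.2352, 0.0734]
tool_rot: [-2.972, -0.408, -0.793]
contact_force: [-18.5, -0.8, 14.2]
opening: 0.01
grip_force: 76.2
```

```bash
python3 sel.py 0.0105 1.51
```

```text
target [ 0.4914 -0.233   0.0702] shift [ 0.0101  0.0056 -0.0082] turn [ 0.0004 -0.0016  0.002 ] deg 0.46
n [-0.48816598 -0.1081387   0.8660254 ] q [-0.814 -0.192  2.191  0.555  0.934  0.196] F.n 21.41525834662229 off [-0.0023  0.0012 -0.0051]
F in target axes [ -8.4  -3.7 -21.4] M [ 0.61 -1.73 -0.02] grip 76.24836802482605 0.009959870236621815
```

>>> {"op": "jog_arm", "data": {"deltas": [[1,[0,0,0],[0.018,0.004,-0.032]],[1,[0,0,0],[0.036,0.008,-0.064]],[1,[0,0,0],[0.054,0.012,-0.096]],[1,[0,0,0],[0.072,0.016,-0.128]],[1,[0,0,0],[0.09,0.02,-0.16]],[1,[0,0,0],[0.108,0.024,-0.192]],[1,[0,0,0],[0.126,0.028,-0.224]],[1,[0,0,0],[0.144,0.032,-0.256]],[1,[0,0,0],[0.162,0.036,-0.288]],[1,[0,0,0],[0.18,0.04,-0.32]],[1,[0,0,0],[0.198,0.044,-0.351]],[1,[0,0,0],[0.215,0.0475,-0.382]]]}}

```text
t: 16.0
tool_pos: [0.4872, -0.2347, 0.0734]
tool_rot: [-2.318, 1.442, -0.517]
contact_force: [-20.0, 1.8, 16.8]
opening: 0.0102
grip_force: 76.4
```

>>> {"op": "jog_arm", "data": {"deltas": [[1,[0,0,0],[0.018,0.004,-0.0315]],[1,[0,0,0],[0.018,0.004,-0.0315]],[1,[0,0,0],[0.018,0.004,-0.0315]]]}}

```text
t: 16.25
tool_pos: [0.4873, -0.2347, 0.0735]
tool_rot: [-2.224, 1.558, -0.485]
contact_force: [-18.0, 0.9, 16.9]
opening: 0.01
grip_force: 76.4
```

```bash
python3 sel.py 0.0105 3.0; python3 sel.py 0.0205 3.0|head -1
```

```text
target [ 0.4914 -0.233   0.0702] shift [ 0.0103  0.0042 -0.0083] turn [-0.0022 -0.0017  0.0027] deg 0.7
n [-0.48816598 -0.1081387   0.8660254 ] q [-0.815 -0.19   2.189  0.559  0.939  1.688] F.n 23.32947908118443 off [ 0.0004  0.0022 -0.005 ]
F in target axes [ -5.7   5.9 -23.3] M [-1.73 -1.18  0.  ] grip 76.3954496383667 0.010027516222961906
target [ 0.4865 -0.2341  0.0788] shift [-0.002   0.0015  0.0134] turn [-0.0022 -0.0017  0.0027] deg 0.7
```

>>> {"op": "jog_arm", "data": {"deltas": [[1,[-0.002,-0.0005,0.0043],[0,0,0]],[1,[-0.005,-0.001,0.009],[0,0,0]],[0.6,[-0.005,-0.001,0.009],[0,0,0]],[0.2,[-0.005,-0.001,0.009],[0,0,0]],[0.1,[-0.005,-0.001,0.009],[0,0,0]],[0.1,[-0.005,-0.001,0.009],[0,0,0]],[0.1,[-0.02,-0.005,0.035],[0,0,0]],[0.1,[-0.05,-0.011,0.088],[0,0,0]],[0.1,[-0.09,-0.02,0.16],[0,0,0]],[0.1,[-0.13,-0.029,0.23],[0,0,0]],[0.1,[-0.15,-0.033,0.27],[0,0,0]],[0.1,[-0.15,-0.033,0.27],[0,0,0]]], "squeeze": 30}}

```text
t: 17.25
tool_pos: [0.4289, -0.2491, 0.1844]
tool_rot: [-2.221, 1.559, -0.498]
contact_force: [-0.3, -0.1, 0.6]
opening: 0.0384
grip_force: 0.0
```

>>> {"op": "jog_arm", "data": {"deltas": [[0.1,[0,0.15,0.1],[0,0,0]],[0.1,[0,0.25,0.15],[0,0,0]],[0.1,[0,0.35,0.2],[0,0,0]],[0.1,[0,0.45,0.2],[0,0,0]],[0.1,[0,0.5,0.2],[0,0,0]],[0.1,[0,0.5,0.2],[0,0,0]],[0.1,[0,0.5,0.2],[0,0,0]],[0.1,[0,0.5,0.2],[0,0,0]]]}}

```text
t: 17.92
tool_pos: [0.4281, -0.0458, 0.2583]
tool_rot: [-2.223, 1.557, -0.484]
contact_force: [0.3, -0.5, -0.2]
opening: 0.0382
grip_force: 0.0
```

Run:
```python
from h import *
s=ctrl.get_image("side");t=ctrl.get_image("top");k=5
a=cv2.resize(s[120:230,300:400][:,:,::-1],None,fx=4,fy=4,interpolation=cv2.INTER_CUBIC)
b=cv2.resize(t[155:265,330:430][:,:,::-1],None,fx=4,fy=4,interpolation=cv2.INTER_CUBIC)
cv2.imwrite("pics/f.png",cv2.convertScaleAbs(np.hstack([a,b]),alpha=1.2))
```

```text
(no output)
```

View pics/f.png

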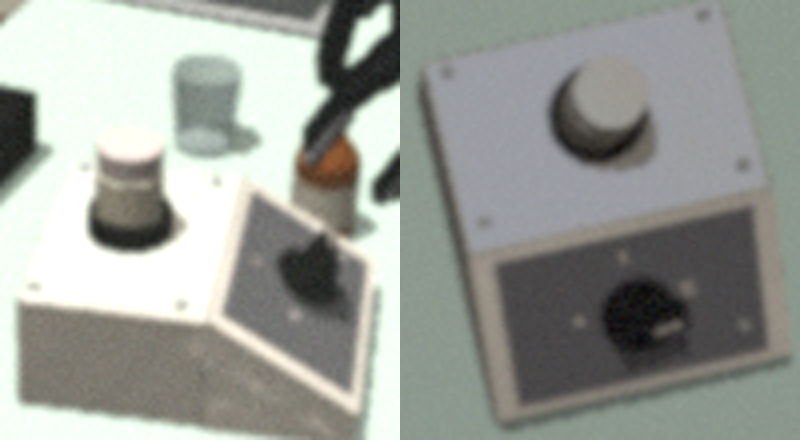

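The pot stands upright in the cup at crop (605,105). The white nose line at crop (668,326) now points towards mixer −y, which is fast. The arm is clear, so I'm handing the job in.

```bash
python3 -c "
from station import ctrl
print(ctrl.finish_job())"
```

```text
the job is handed in; nothing more can be done
None
```

The job is handed in, with no verdict returned: pot_b was set down upright on the cup floor first, then the selector was turned, kept pushed in, past slow to fast, and the last pictures show both in place and the arm clear.

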